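Run the recessed pump nut home with the T-handled socket

TASK

The nut at the bottom of the pump housing's deep bore has been left short of home. Take the T-handled socket extension from its stand, lower it down the bore and feel it onto the nut, turn the nut clockwise until it comes up snug against its stop, but do not force it any further or its thread insert will spin in the housing. Then stand the extension back in its stand, and leave the loose parts around alone.

Things in the scene. Friction and masses are not known exactly. Their poses are not given: they have to be found in the camera images.
- housing: Pump housing of plain cast aluminium, bolted to the worktop: a round tower 115 mm high, 70 to 81 mm across, on a 118 x 104 x 10 mm foot, ports on its sides. Origin under its centre, on the worktop; z up. A round bore 49 mm wide runs straight down its middle from the top to a floor 16 mm above the origin. It cannot move.
- bore_mouth (a point): Centre of the bore's mouth, on the bore's axis, in the plane of the housing's top (115 mm over the worktop); its edge has a 4.5 mm chamfer.
- nut_seat (a point): Centre of the top of the thrust washer under the nut, on the bore's axis, 22 mm over the worktop; it does not turn. The nut is right-handed (clockwise from above tightens), 2.5 mm a turn, and 0.6 to 1.1 rad short of home. It runs stiffly at a steady 0.3 N m and stops dead when home; on the way nut and washer sink by less than 0.5 mm, too little to measure: feel the torque.
- insert (a joint): Turn (rad) of the pressed-in threaded insert that carries stud, washer and nut in the housing floor; positive is clockwise from above. It reads 0 and must stay there: it holds up to 1.0 N m either way and spins above that, and a turn of 0.03 rad, not much over the noise of this reading, is already the damage to avoid.
- t_wrench: Steel socket on a long extension with a T-handle, about 0.4 kg, upright in its stand. Origin at the centre of the socket's mouth, z up along the shaft, x along the T-bar. Socket 46 mm thick up to 34 mm, a 32 mm neck to 52 mm, then a 13 mm shaft. Its hexagonal mouth, 31.6 mm across flats and 30 mm deep, fits the nut every 60 degrees with 0.1 rad of play either way; a flat faces x.
- socket_mouth (a point): Centre of the socket's mouth, the wrench's lowest face; the wrench's axes. Resting on top of an unmatched hexagon it is about 13 mm over nut_seat, fully on the nut 0 mm.
- handle (a point): Middle of the T-bar, on the shaft's axis, 165 mm above the socket's mouth; the wrench's axes. The bar lies along x: flat-sided, 104 mm long (116 mm over its end caps), 13 mm wide, 14 mm high.
- stand: Black tool block, 96 x 76 mm and 55 mm high, with a lower 34 mm step on its -y side that carries two small spare sockets (up to 52 mm high). Origin under the middle of the tall part, on the worktop. It cannot move.
- stand_hole (a point): Centre of the floor of the stand's round hole, 12 mm over the worktop; the hole is 50 mm wide and open upward, its rim 43 mm above this point. The socket's mouth rests here.
- port_cap: Black plastic port cap, 30 mm wide, 14 mm high, on the worktop: a bystander. Origin under its centre.
- hose_fitting: Brass hose fitting, 40 mm long, lying on the worktop: a bystander. Origin under its centre.
- small_hex_key: Small black hex key, 88 mm long, lying on the worktop: a bystander. Origin under its centre.
- grey_cap: Grey plastic cap, 24 mm wide, 12 mm high, on the worktop: a bystander. Origin under its centre.
- nut_top (a point): Centre of the nut's top face, 16 mm above nut_seat; it does not turn, and how the hexagon stands is not measured. The nut is 30 mm across flats: 13 mm of full hexagon, then a 28 mm round lead-in, 3 mm high, up to this point; the stud's end, 18 mm thick, stands 9 mm above it.
- rig (a point): Point on the worktop under the turbocharger rig that stands fixed in the middle of the bench: turbocharger, red clamps, dial stand and grey loom. Solid within 120 mm of this point toward the robot, 100 mm away from it, 210 mm to the left and 220 mm to the right, up to 320 mm high. Not part of the job: go round it on the robot's side.

How it is judged:
By the outcome, as a careful person would: the job done as asked, in the order asked, and still so for the second after the job is handed in, with the robot touching nothing.
It also fails if it takes over 72 s, if anything falls off the work surface, if the arm or the gripper's body presses on something with over 40 N, if the wrist force passes 120 N, or if a joint passes its speed limit or range.

ROBOT

A 6-joint arm with a two-finger parallel gripper is mounted at the origin on a cart in front of the work surface, level with it; the furniture and walls round the work are solid. World frame = base frame: x ahead of the robot, y to its left, z up, the work surface at z = 0. Lengths are in m, angles in degrees, forces in N, time in s.
With the tool pointing down it reaches from about 0.25 to 0.725 m from the base axis. Payload 9.7 kg.
Tool frame: the origin (TCP) lies at the very end of the fingers, on their centre line; the grasp point (between the pads) lies 19 mm behind it (bot.hold_point_z is the distance from the TCP to the grasp point, in m); z points along the fingers, y is the line along which they close (so a half turn about z gives the same grasp; the last joint's range is limited). The gripper opens to 85 mm and grips with 20 to 120 N. Pads are 22 mm wide; open, the fingers measure 114 mm over their backs; the gripper's body (76 mm by 85 mm) begins 54 mm behind the grasp point. The pads swing forward as they close: fully open they stand 13 mm farther back than shut.
Start: joints at [-70.359, 4.979, 10.078, 95.1, 0, 90], TCP at [0.185, -0.518, 0.231] pointing down, gripper open.
Joint ranges: [-179.16, 179.16], [-48.56, 103.87], [-65.8, 70.77], [-126.05, 130.52], [-82.76, 87.17], [-180, 180]. Speed limits (degrees/s): [127.2, 127.2, 147.25, 180, 180, 180].

INTERFACE

Orientations are given as [roll, pitch, yaw] about the fixed x, y, z axes, in that order (R = Rz(yaw) Ry(pitch) Rx(roll)).
In Python, from workcell import bot gives the robot as it stands.
- The arm moves only by the tool play_rows, never from a script. Its argument "targets" is a list of rows, each an object with "grip": the closure in counts, from 0 (fully open) to 255 (shut); "linear": the shift along the world's x, y, z in cm, a list of three; "delta_rot": the turn, a rotation vector about the world's x, y, z in rad, a list of three. A call has 1 to 10 rows; each row is the pose to reach, as a shift and turn from the pose commanded when the call began; what a row does not reach only later rows make up. A row lasts 1/10 s, in which the tool goes at most 50 mm and 8.59 degrees, less where a joint would pass 70% of its speed; a pose out of reach is approached as far as the arm can. A call with a gripper value outside its range is refused whole. The fingers move at their own pace and stop on an object; "force" is the grip in N (left out, the last holds). Time passes only in rows, so rows that repeat a pose let the fingers close. It gives the time, the measured TCP pose, the force, the opening and the grip force at its end, in the units of the state.
- bot.get_obs(): the state, without advancing time (a new reading comes with each control period).
- bot.camera(name): name is "side" or "top" or "wrist"; returns a dict with "color" (400x640x3 uint8, red, green, blue), "range_z" (400x640 float32, m along the optical axis (not along the pixel's ray), 0 where there is no reading), "fov_y" (degrees; the focal length in pixels is half the picture's height over the tangent of half this angle, whatever the lens; pixels are square), "cx", "cy" (the principal point, pixels), "dist_coeffs" ([k1, k2, p1, p2, k3] as OpenCV has them; the pictures are not rectified), "world_to_cam" (4x4, takes a point from world to camera coordinates). Camera axes: x right, y up, looking along -z (the intrinsics and any distortion apply to the point x, -y, -z); pixel columns grow to the right and rows downward; lengths in m; the calibration is good to about 2 mm. A picture is of the moment at which its call begins.
- bot.job_done(): hands the job in; it is judged then, once.
Trained networks look in a picture, given as the dict that the camera call returned (one of the last four; its "shot" number tells which), for a name from the list of things; names that differ only in an ending like _2 or _b are one class to them, and where a whole thing is asked for, a point or a joint stands for the part that bears it (a point fixed in the world has none). Each returns a list of dicts, best first, with "conf" (0 to 1); they miss things now and then, are a little off and sometimes report something else, mostly with a low value. They report only what shows in the picture. A call takes as long as a camera call.
- bot.search_frame(picture, target): "box" ([left, top, right, bottom] in pixels, round what is visible of it).
- bot.trace(picture, target): "pixels" (400x640 bool, what is visible of it) and "box" ([left, top, right, bottom] in pixels, round what is visible of it).
- bot.pinpoint(picture, target): "pixel" ([column, row] in pixels: a listed point, or the origin of a listed thing).
The state is a dict: "time": time; "q": joint angles; "qd": joint speeds; "joint_efforts": joint torques, N m; "ee_pos": TCP position; "tcp_rot": TCP orientation; "wrist_force": force on the tool from outside, world axes, zero at the start; "torque": the same for the moment, N m; "opening": finger opening in m; "grasp_force": force on a finger pad.
Only numpy, scipy, OpenCV 4.12 (cv2) and the standard library are available. Lean on these libraries where they do the work, as an engineer would, in place of code of your own. Each camera call takes 0.05 s, during which the arm holds its last target. There are 200 camera calls.

## Working session

There is one attempt and no reset: what is moved stays moved. The work goes in short steps, Python scripts to look and compute and a tool call to move; the robot and the scene stay as the last step left them, time stands still between calls to the robot, and variables do not carry over. Pictures are saved under pics/ and viewed, at most 10 in all, crops included, and the job is handed in when it is done.

Besides the shell and the picture viewer there is one more tool, called after "Emit:" in YAML: its name, and indented under it one key for each argument. play_rows: Moves the arm, as the interface text tells. Its arguments: {"type":"object","properties":{"targets":{"type":"array","items":{"type":"object","properties":{"grip":{"type":"number"},"linear":{"type":"array","items":{"type":"number"}},"delta_rot":{"type":"array","items":{"type":"number"}}}}},"force":{"type":"number"}},"required":["targets"]}

```bash
mkdir -p pics; cat > h.py <<'E'
import numpy as np,cv2
from workcell import bot
def K(p):
    f=200/np.tan(np.radians(p["fov_y"])/2)
    return np.array([[f,0,p["cx"]],[0,f,p["cy"]],[0,0,1.]])
def ray(p,px):
    u=cv2.undistortPoints(np.array([[px]],float),K(p),np.array(p["dist_coeffs"],float))[0,0]
    M=np.linalg.inv(np.array(p["world_to_cam"]))
    d=M[:3,:3]@np.array([u[0],-u[1],-1.]); return M[:3,3],d
def at_z(p,px,z):
    o,d=ray(p,px); return o+d*(z-o[2])/d[2]
def at_depth(p,px):
    o,d=ray(p,px); c,r=int(round(px[0])),int(round(px[1]))
    w=p["range_z"][max(0,r-1):r+2,max(0,c-1):c+2]; w=w[w>0]
    return o+d*np.median(w) if len(w) else None
def tri(obs):
    A=np.zeros((3,3));b=np.zeros(3)
    for p,px in obs:
        o,d=ray(p,px); d=d/np.linalg.norm(d);P=np.eye(3)-np.outer(d,d);A+=P;b+=P@o
    x=np.linalg.solve(A,b); 
    return x,[np.linalg.norm((np.eye(3)-np.outer(d,d)/(d@d))@(x-o)) for o,d in [ray(*q) for q in obs]]
def proj(p,X):
    c=(np.array(p["world_to_cam"])@np.append(X,1))[:3]
    return cv2.projectPoints(np.array([[c[0],-c[1],-c[2]]]),np.zeros(3),np.zeros(3),K(p),np.array(p["dist_coeffs"],float))[0].ravel()
def save(p,n): cv2.imwrite(f"pics/{n}.png",p["color"][:,:,::-1])
E
python3 - <<'E'
from h import *
np.set_printoptions(precision=4,suppress=True)
o=bot.get_obs();print(o)
P={n:bot.camera(n) for n in("side","top","wrist")}
for n,p in P.items():
    save(p,n+"0");print(n,"cam at",np.linalg.inv(p["world_to_cam"])[:3,3])
    for t in["handle","t_wrench","socket_mouth","bore_mouth","housing","nut_top","stand","stand_hole","rig","port_cap","hose_fitting","small_hex_key","grey_cap"]:
        r=bot.pinpoint(p,t)[:2]
        print(t,[(np.round(x["pixel"],1),round(x["conf"],2),at_depth(p,x["pixel"])) for x in r])
im=np.vstack([cv2.resize(np.hstack([P["side"]["color"],P["top"]["color"]]),(800,250)),cv2.resize(P["wrist"]["color"],(480,300)).repeat(1,0) if 0 else np.pad(cv2.resize(P["wrist"]["color"],(480,300)),((0,0),(0,320),(0,0)))])
cv2.imwrite("pics/all0.png",im[:,:,::-1])
E
```

```text
{'time': 0.0, 'q': array([-70.3586,   5.0108,  10.0334,  95.0994,  -0.0004,  90.0006]), 'qd': array([ 0.0432,  0.0067,  0.0268,  0.0434, -0.0544, -0.0026]), 'joint_efforts': array([  0.0008, -52.0388,  46.4798,   0.0162,   0.    ,   0.    ]), 'ee_pos': array([ 0.1848, -0.5178,  0.2306]), 'tcp_rot': array([-179.9232,    0.0004,   19.6408]), 'wrist_force': array([-0.2715,  1.0147,  0.2304]), 'torque': array([ 0.0003, -0.0419, -0.0057]), 'grasp_force': 0.0, 'opening': 0.08525327589010022}
side cam at [0.1454 0.7302 0.7136]
handle [(array([378.9, 223.6]), 0.72, array([ 0.4112, -0.035 ,  0.0023])), (array([250. , 241.2]), 0.44, array([0.6135, 0.2782, 0.0918]))]
t_wrench [(array([336.9, 277.5]), 0.6, array([0.4   , 0.2351, 0.0486]))]
socket_mouth [(array([335.9, 272.9]), 0.91, array([0.4055, 0.2305, 0.0567]))]
bore_mouth [(array([246.7, 241.6]), 0.74, array([0.6194, 0.2832, 0.0917]))]
housing [(array([253.4, 275.3]), 0.75, array([0.5688, 0.3279, 0.0467]))]
nut_top [(array([336.9, 274.5]), 0.28, array([0.4021, 0.2317, 0.0544]))]
stand [(array([335.3, 280.8]), 0.81, array([0.4033, 0.2359, 0.
[... 1174 characters left out ...]
_cap [(array([222.1, 213. ]), 0.44, array([0.483 , 0.3994, 0.002 ])), (array([323.5, 241.3]), 0.41, array([0.4024, 0.0997, 0.0174]))]
hose_fitting [(array([325.1, 242.9]), 0.6, array([0.398 , 0.095 , 0.0137]))]
small_hex_key [(array([369.2, 238.1]), 0.63, array([ 0.4136, -0.0336,  0.0006])), (array([285.6, 235.4]), 0.46, array([0.4132, 0.1991, 0.1207]))]
grey_cap [(array([325. , 245.5]), 0.74, array([ 0.3909,  0.0951, -0.0011])), (array([416.3, 241.1]), 0.41, array([ 0.4062, -0.1703,  0.0018]))]
wrist cam at [ 0.254  -0.4937  0.3734]
handle []
t_wrench []
socket_mouth []
bore_mouth []
housing []
nut_top []
stand []
stand_hole []
rig []
port_cap []
hose_fitting []
small_hex_key []
grey_cap []
```

View pics/all0.png

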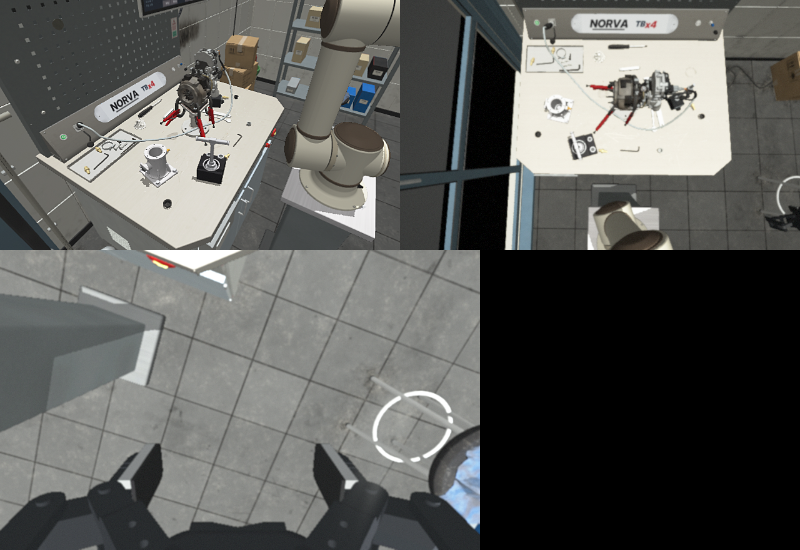

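View pics/side0.png

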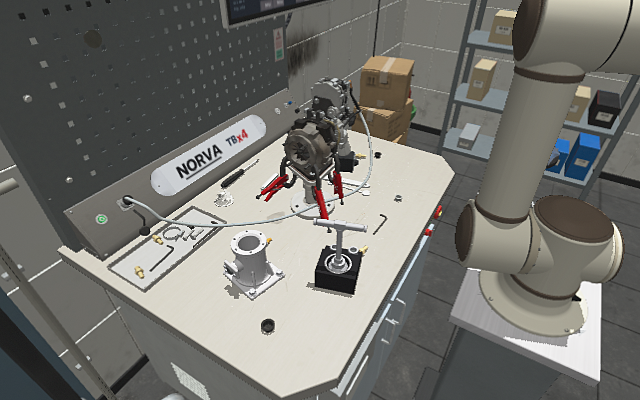

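View pics/top0.png

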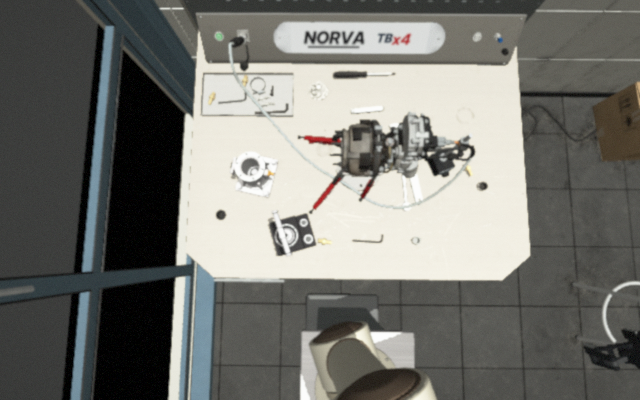

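The side view shows the wrench in its stand (bar centre about 341,225), with the housing mouth at (250,241). The top view shows the bar running from (275,212) to (284,254) and the mouth at (251,168). The rig is in the middle at (400,150), so I'll go past it on the robot's side.

```bash
python3 - <<'E'
from h import *
np.set_printoptions(precision=4,suppress=True)
s,t=bot.camera("side"),bot.camera("top")
print("handle",tri([(s,(341.3,225)),(t,(279,233.5))]))
print("bore",tri([(s,(247.5,241.6)),(t,(251.6,168.4))]))
print("bore topz",at_z(t,(251.6,168.4),.115),at_z(s,(247.5,241.6),.115))
print("hz",at_z(t,(279,233.5),.177),at_z(s,(341.3,225),.177))
for e in((275,212),(284,254)):print(at_z(t,e,.184))
for n,p in(("s",s),("t",t)):
  for q in("t_wrench","housing"):
    r=bot.trace(p,q)
    for x in r[:1]: 
        print(n,q,x["conf"],x["box"],x["pixels"].sum())
    # points from depth
    m=r[0]["pixels"]; rr,cc=np.nonzero(m); X=np.array([v for v in(at_depth(p,(c,w)) for c,w in zip(cc,rr)) if v is not None])
    if q=="t_wrench":
        B=X[(X[:,2]>.165)&(X[:,2]<.2)]; 
        if len(B)>5:
            c=(B.max(0)+B.min(0))/2;u,sv,v=np.linalg.svd(B[:,:2]-B[:,:2].mean(0));a=(B[:,:2]-B[:,:2].mean(0))@v[0]
            print(len(B),B.mean(0),c,np.degrees(np.arctan2(v[0,1],v[0,0])),np.ptp(a))
    else:
        B=X[(X[:,2]>.108)&(X[:,2]<.122)]; print(len(B),B.mean(0),(B.max(0)+B.min(0))/2,np.ptp(B,axis=0)) if len(B) else 0
rg=t["range_z"]
for px in((340,140),(315,208),(361,200),(400,205),(470,150),(303,138)):print(px,at_depth(t,px))
E
```

```text
handle (array([0.4121, 0.2081, 0.1849]), [np.float64(0.0025773123033141373), np.float64(0.0025773123033143545)])
bore (array([0.596 , 0.2974, 0.1144]), [np.float64(0.00430767174920058), np.float64(0.004307671749200489)])
bore topz [0.592 0.295 0.115] [0.6   0.299 0.115]
hz [0.415 0.21  0.177] [0.4136 0.1995 0.177 ]
[0.4672 0.2203 0.184 ]
[0.3652 0.1959 0.184 ]
s t_wrench 0.72 [312.6, 217.7, 367.5, 271.5] 827
406 [0.4165 0.2051 0.1809] [0.4158 0.2046 0.1767] -160.6744059740561 0.11296769796497927
s housing 0.93 [223.3, 231.0, 282.9, 297.9] 2581
550 [0.596  0.3    0.1144] [0.5972 0.2982 0.1127] [0.0795 0.0805 0.0093]
t t_wrench 0.94 [276.7, 211.0, 291.2, 256.7] 360
245 [0.4173 0.2025 0.1835] [0.4177 0.2024 0.1775] -160.63068652940262 0.1142104946934261
t housing 0.59 [231.3, 151.2, 277.6, 197.3] 1590
463 [0.5989 0.3001 0.1141] [0.5982 0.3002 0.1125] [0.0789 0.0805 0.009 ]
(340, 140) [0.6656 0.059  0.1376]
(315, 208) [0.4899 0.124  0.0872]
(361, 200) [ 0.5177 -0.0044  0.0557]
(400, 205) [ 0.512  -0.1254 -0.0004]
(470, 150) [ 0.6123 -0.242   0.2383]
(303, 138) [0.6741 0.1577 0.1256]
```

Emit:
play_rows:
  targets:
    - {"grip": 0,"linear": [5,12,10],"delta_rot": [0,0,0.1]}
    - {"grip": 0,"linear": [5,12,10],"delta_rot": [0,0,0.3]}
    - {"grip": 0,"linear": [5,12,10],"delta_rot": [0,0,0.45]}
    - {"grip": 0,"linear": [8,20,12],"delta_rot": [0,0,0.6]}
    - {"grip": 0,"linear": [10,26,14],"delta_rot": [0,0,0.75]}
    - {"grip": 0,"linear": [12,32,16],"delta_rot": [0,0,0.9]}
    - {"grip": 0,"linear": [14,40,16],"delta_rot": [0,0,1.05]}
    - {"grip": 0,"linear": [14,45,16],"delta_rot": [0,0,1.2]}
    - {"grip": 0,"linear": [14,50,16],"delta_rot": [0,0,1.35]}
    - {"grip": 0,"linear": [14,55,16],"delta_rot": [0,0,1.5]}

```text
time: 3.4
ee_pos: [0.3142, -0.0762, 0.386]
tcp_rot: [180.0, 0.0, 103.0]
wrist_force: [0.9, -0.5, 0.8]
opening: 0.0858
grasp_force: 0.0
```

Emit:
play_rows:
  targets:
    - {"grip": 0,"linear": [1,4,-1],"delta_rot": [0,0,0.15]}
    - {"grip": 0,"linear": [2,8,-2],"delta_rot": [0,0,0.3]}
    - {"grip": 0,"linear": [3,12,-3],"delta_rot": [0,0,0.45]}
    - {"grip": 0,"linear": [5,16,-4],"delta_rot": [0,0,0.6]}
    - {"grip": 0,"linear": [7,20,-5],"delta_rot": [0,0,0.75]}
    - {"grip": 0,"linear": [8.5,24,-6],"delta_rot": [0,0,0.9]}
    - {"grip": 0,"linear": [10,28,-7],"delta_rot": [0,0,1.05]}
    - {"grip": 0,"linear": [10,28,-8],"delta_rot": [0,0,1.2]}
    - {"grip": 0,"linear": [10,28,-8],"delta_rot": [0,0,1.35]}
    - {"grip": 0,"linear": [10,28,-8],"delta_rot": [0,0,1.5]}

```text
time: 4.4
ee_pos: [0.4143, 0.2025, 0.3051]
tcp_rot: [-180.0, -0.1, -170.9]
wrist_force: [-0.2, -0.6, 0.6]
opening: 0.0856
grasp_force: 0.0
```

```bash
python3 - <<'E'
from h import *
np.set_printoptions(precision=4,suppress=True)
p=bot.camera("wrist");o=bot.get_obs();print(o["time"],o["ee_pos"],o["tcp_rot"],o["q"])
save(p,"w1")
for q in("handle","stand_hole","bore_mouth"):
    print(q,[(np.round(x["pixel"],1),round(x["conf"],2),at_depth(p,x["pixel"])) for x in bot.pinpoint(p,q)[:2]])
print("proj",proj(p,[.417,.2035,.184]))
v,u=np.mgrid[0:400,0:640]; z=p["range_z"]
uv=cv2.undistortPoints(np.stack([u,v],-1).reshape(-1,1,2).astype(float),K(p),np.array(p["dist_coeffs"],float)).reshape(400,640,2)
C=np.stack([uv[...,0]*z,-uv[...,1]*z,-z],-1).reshape(-1,3)[z.ravel()>0]
M=np.linalg.inv(p["world_to_cam"]);X=C@M[:3,:3].T+M[:3,3]
near=np.linalg.norm(X[:,:2]-[.417,.2035],axis=1)<.07
B=X[near&(X[:,2]>.178)&(X[:,2]<.2)]
c=B[:,:2].mean(0);_,_,vv=np.linalg.svd(B[:,:2]-c,full_matrices=False);a=(B[:,:2]-c)@vv.T
mid=c+((a.max(0)+a.min(0))/2)@vv
print(len(B),"bar mid",mid,"z top",np.percentile(B[:,2],[50,90]),"ext",np.ptp(a,axis=0),"ang",np.degrees(np.arctan2(vv[0,1],vv[0,0])))
# stand top disc? housing rim
R=X[(np.linalg.norm(X[:,:2]-[.597,.299],axis=1)<.05)&(abs(X[:,2]-.115)<.005)]
print("rim",len(R),(R.max(0)+R.min(0))/2 if len(R) else 0,np.ptp(R,axis=0) if len(R) else 0)
np.save("X.npy",X)
E
```

```text
4.45 [0.4143 0.2023 0.3054] [-179.9903   -0.0288 -170.4123] [ 26.0235  -4.751    8.7269 103.5083  -0.0011  16.4357]
handle [(array([315.5, 191.4]), 0.93, array([0.4137, 0.2011, 0.1859])), (array([319.2, 160.2]), 0.26, array([0.4079, 0.2039, 0.0762]))]
stand_hole [(array([446.3, 223.9]), 0.35, array([0.4778, 0.3898, 0.013 ])), (array([319.3, 163. ]), 0.25, array([0.4105, 0.2044, 0.079 ]))]
bore_mouth [(array([375.6, 340.5]), 0.56, array([0.6219, 0.3107, 0.0842]))]
proj [317.8344 195.1752]
2308 bar mid [0.4167 0.202 ] z top [0.1839 0.186 ] ext [0.1154 0.0165] ang 19.429703319634356
rim 2063 [0.5971 0.2992 0.1141] [0.0781 0.0816 0.0081]
```

View pics/w1.png

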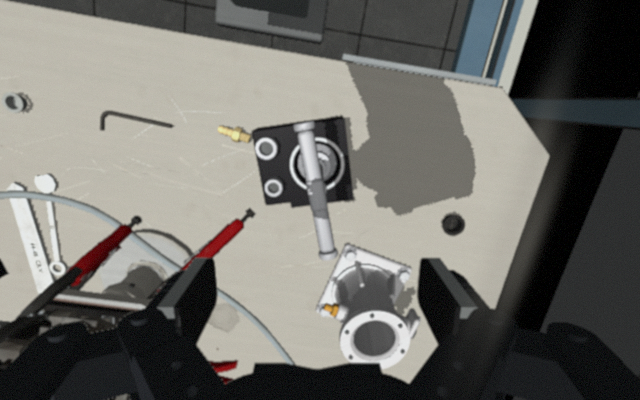

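The wrist view agrees: the bar runs from (303,127) to (326,254), with its middle at (0.4165, 0.202), its top at 0.184 and its angle 19.4°. The housing rim is centred at (0.597, 0.299). I'll descend and grip.

Emit:
play_rows:
  targets:
    - {"grip": 0,"linear": [0.2,0,-3],"delta_rot": [0,0,0.1]}
    - {"grip": 0,"linear": [0.2,0,-7],"delta_rot": [0,0,0.17]}
    - {"grip": 0,"linear": [0.2,0,-11],"delta_rot": [0,0,0.17]}
    - {"grip": 0,"linear": [0.2,0,-14],"delta_rot": [0,0,0.17]}
    - {"grip": 0,"linear": [0.2,0,-14.7],"delta_rot": [0,0,0.17]}
    - {"grip": 0,"linear": [0.2,0,-14.7],"delta_rot": [0,0,0.17]}
    - {"grip": 255,"linear": [0.2,0,-14.7],"delta_rot": [0,0,0.17]}
    - {"grip": 255,"linear": [0.2,0,-14.7],"delta_rot": [0,0,0.17]}
    - {"grip": 255,"linear": [0.2,0,-14.7],"delta_rot": [0,0,0.17]}
    - {"grip": 255,"linear": [0.2,0,-14.7],"delta_rot": [0,0,0.17]}
  force: 110

```text
time: 5.6
ee_pos: [0.4168, 0.2022, 0.1594]
tcp_rot: [180.0, 0.1, -161.6]
wrist_force: [-1.2, -1.0, 0.2]
opening: 0.0286
grasp_force: 0.0
```

Emit:
play_rows:
  targets:
    - {"grip": 255,"linear": [0,0,0],"delta_rot": [0,0,0]}
    - {"grip": 255,"linear": [0,0,0],"delta_rot": [0,0,0]}
    - {"grip": 255,"linear": [0,0,0],"delta_rot": [0,0,0]}

```text
time: 5.9
ee_pos: [0.4167, 0.2023, 0.1595]
tcp_rot: [180.0, 0.1, -161.6]
wrist_force: [-0.8, 0.3, 6.0]
opening: 0.0111
grasp_force: 107.8
```

```bash
python3 - <<'E'
from h import *
o=bot.get_obs();print(o)
E
```

```text
{'time': 5.9, 'q': array([ 2.58871990e+01, -7.84227383e+00, -1.04334707e+01,  8.73213546e+01,
        1.44614608e-02,  7.47433869e+00]), 'qd': array([ 0.12215852,  0.10138974, -0.11795599, -0.03649016,  0.01334123,
        0.03079599]), 'joint_efforts': array([ -0.44701226, -35.76640248,  44.27313566,  -0.14478587,
        -0.24384837,   0.08166061]), 'ee_pos': array([0.41672102, 0.20231377, 0.1594799 ]), 'tcp_rot': array([ 1.79974286e+02,  8.48243071e-02, -1.61587148e+02]), 'wrist_force': array([-0.75001501,  0.32247798,  5.98137963]), 'torque': array([0.15658654, 0.11260285, 0.04459981]), 'grasp_force': 107.82422482967377, 'opening': 0.01110647131512474}
```

Emit:
play_rows:
  targets:
    - {"grip": 255,"linear": [0,0,1],"delta_rot": [0,0,0]}
    - {"grip": 255,"linear": [0,0,2.5],"delta_rot": [0,0,0]}
    - {"grip": 255,"linear": [0,0,5],"delta_rot": [0,0,0]}
    - {"grip": 255,"linear": [0,0,8],"delta_rot": [0,0,0]}
    - {"grip": 255,"linear": [0,0,11],"delta_rot": [0,0,0]}
    - {"grip": 255,"linear": [1,0.5,13.5],"delta_rot": [0,0,0]}
    - {"grip": 255,"linear": [5,2.7,14],"delta_rot": [0,0,0]}
    - {"grip": 255,"linear": [9,4.8,14],"delta_rot": [0,0,0]}
    - {"grip": 255,"linear": [12,6.4,14],"delta_rot": [0,0,0]}
    - {"grip": 255,"linear": [12,6.4,14],"delta_rot": [0,0,0]}

```text
time: 6.9
ee_pos: [0.5392, 0.2675, 0.2946]
tcp_rot: [-180.0, -0.3, -161.6]
wrist_force: [-0.5, -0.7, -4.8]
opening: 0.0111
grasp_force: 107.8
```

```bash
cat > look.py <<'E'
from h import *
np.set_printoptions(precision=4,suppress=True)
def cloud(p):
    v,u=np.mgrid[0:400,0:640]; z=p["range_z"]
    uv=cv2.undistortPoints(np.stack([u,v],-1).reshape(-1,1,2).astype(float),K(p),np.array(p["dist_coeffs"],float)).reshape(400,640,2)
    C=np.stack([uv[...,0]*z,-uv[...,1]*z,-z],-1).reshape(-1,3)[z.ravel()>0]
    M=np.linalg.inv(p["world_to_cam"]);return C@M[:3,:3].T+M[:3,3]
E
python3 - <<'E'
from look import *
P=[bot.camera(n) for n in("side","wrist","top")];o=bot.get_obs();print(o["time"],o["ee_pos"],o["tcp_rot"],o["wrist_force"],o["torque"],o["opening"])
for p,n in zip(P,("s2","w2","t2")): save(p,n)
s=P[0]; e=o["ee_pos"]
m=e-[0,0,.147]
print("expected mouth proj side",proj(s,m))
for p in P[:2]: print([(x["pixel"],x["conf"]) for x in bot.pinpoint(p,"socket_mouth")[:2]])
X=cloud(s);X=X[np.linalg.norm(X[:,:2]-e[:2],axis=1)<.045]
for z0 in np.arange(-.15,-.0,.01):
    B=X[abs(X[:,2]-e[2]-z0)<.005]
    if len(B)>5: print(round(z0,3),len(B),B.mean(0)-e,B.min(0)-e,B.max(0)-e)
X=cloud(P[2]); # stand hole, rim
for p,X in zip(P,[cloud(q) for q in P]):
    R=X[(np.linalg.norm(X[:,:2]-[.597,.299],axis=1)<.05)&(abs(X[:,2]-.113)<.005)]
    print("rim",len(R),(R.max(0)+R.min(0))/2,np.ptp(R,axis=0))
    for zc,nm in((.055,"standtop"),):
        R=X[(np.linalg.norm(X[:,:2]-[.417,.202],axis=1)<.08)&(abs(X[:,2]-zc)<.004)]
        print(nm,len(R),R.min(0) if len(R) else 0,R.max(0) if len(R) else 0)
a=np.hstack([cv2.resize(s["color"][170:320,180:400],(440,300)),cv2.resize(P[2]["color"][120:270,200:350],(300,300))])
cv2.imwrite("pics/c2.png",np.vstack([a,np.pad(cv2.resize(P[1]["color"],(440,275)),((0,0),(0,300),(0,0)))])[:,:,::-1])
E
```

```text
7.05 [0.5361 0.2658 0.2983] [-179.9843   -0.093  -161.5999] [-0.8007  0.2289 -2.6135] [-0.0007 -0.0052  0.0114] 0.011598522314198601
expected mouth proj side [277.8391 231.4409]
[([277.3, 231.4], 0.87)]
[([325.3, 206.5], 0.54)]
-0.15 40 [-0.01    0.0126 -0.1477] [-0.0211 -0.0109 -0.1507] [ 0.0162  0.0244 -0.1451]
-0.14 70 [-0.0091  0.0136 -0.1398] [-0.021  -0.0142 -0.1447] [ 0.0135  0.0248 -0.1352]
-0.13 69 [-0.0087  0.0145 -0.1301] [-0.021  -0.0068 -0.1348] [ 0.0178  0.0232 -0.1253]
-0.12 88 [-0.0086  0.0117 -0.1195] [-0.0215 -0.0205 -0.1247] [ 0.0237  0.0232 -0.115 ]
-0.11 119 [-0.0047  0.0094 -0.1114] [-0.0186 -0.0186 -0.1149] [ 0.0224  0.0218 -0.1053]
-0.1 97 [-0.002   0.0068 -0.0993] [-0.014  -0.0142 -0.105 ] [ 0.0167  0.0175 -0.0951]
-0.09 48 [-0.0011  0.0045 -0.0886] [-0.0075 -0.0093 -0.0949] [ 0.0115  0.0116 -0.0852]
-0.08 22 [-0.0009  0.0042 -0.0802] [-0.0083 -0.0008 -0.0846] [ 0.0042  0.0077 -0.0758]
-0.07 25 [-0.0001  0.0038 -0.0701] [-0.0036 -0.003  -0.0746] [ 0.007   0.0079 -0.0654]
-0.06 24 [-0.      0.0044 -0.0602] [-0.0044 -0.0025 -0.0647] [ 0.0054  0.0077 -0.0551]
-0.05 21 [-0.0008  0.0042 -0.0503] [-0.0043 -0.0006 -0.0549] [ 0.0048  0.0079 -0.0452]
-0.04 31 [-0.0003  0.0041 -0.0401] [-0.0041 -0.0047 -0.045 ] [ 0.0064  0.0096 -0.0356]
-0.03 24 [-0.0002  0.0043 -0.03  ] [-0.0048 -0.0003 -0.0348] [ 0.005   0.0073 -0.0257]
-0.02 27 [-0.0001  0.0042 -0.0198] [-0.0039 -0.0015 -0.0243] [ 0.0062  0.0077 -0.0154]
-0.01 19 [-0.0003  0.0046 -0.0115] [-0.0038 -0.0034 -0.0148] [ 0.0044  0.0086 -0.0079]
rim 537 [0.5982 0.2981 0.113 ] [0.0821 0.082  0.0099]
standtop 837 [0.3594 0.1283 0.0511] [0.4724 0.2509 0.059 ]
rim 1086 [0.5858 0.2987 0.1128] [0.055  0.0805 0.0096]
standtop 4377 [0.3768 0.1292 0.051 ] [0.4734 0.2513 0.0589]
rim 4 [0.5938 0.2611 0.1121] [0.0066 0.0028 0.0067]
standtop 59 [0.3988 0.1319 0.0513] [0.4739 0.1859 0.0587]
```

View pics/c2.png

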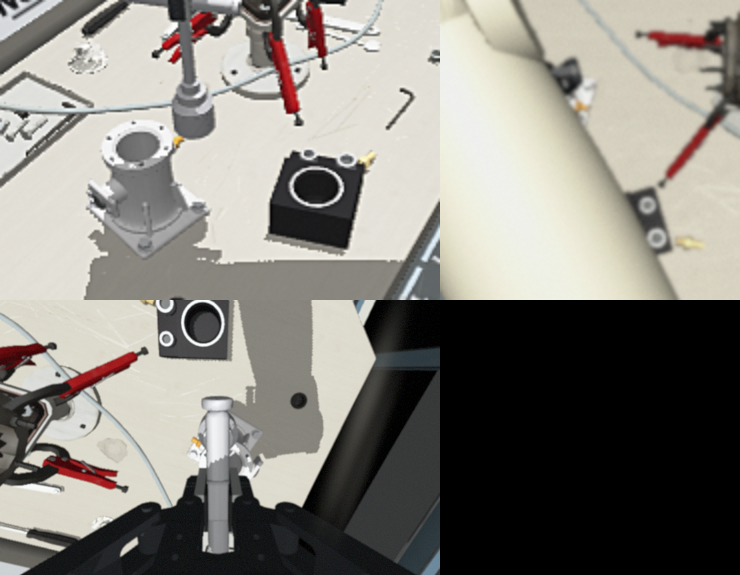

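The side crop shows the wrench hanging upright beside the housing, its socket at about (195,110), with the empty stand hole at (317,187). The port cap is untouched. I'll move over the bore and enter it gently.

Emit:
play_rows:
  targets:
    - {"grip": 255,"linear": [3,1.6,0],"delta_rot": [0,0,0]}
    - {"grip": 255,"linear": [6.1,3.3,0],"delta_rot": [0,0,0]}
    - {"grip": 255,"linear": [6.1,3.3,0],"delta_rot": [0,0,0]}
    - {"grip": 255,"linear": [6.1,3.3,-1.5],"delta_rot": [0,0,0]}
    - {"grip": 255,"linear": [6.1,3.3,-2.8],"delta_rot": [0,0,0]}
    - {"grip": 255,"linear": [6.1,3.3,-3.2],"delta_rot": [0,0,0]}
    - {"grip": 255,"linear": [6.1,3.3,-3.2],"delta_rot": [0,0,0]}

```text
time: 7.85
ee_pos: [0.5966, 0.2986, 0.2674]
tcp_rot: [180.0, 0.0, -161.6]
wrist_force: [-0.7, -0.2, -3.1]
opening: 0.0116
grasp_force: 107.9
```

```bash
python3 - <<'E'
from look import *
s=bot.camera("side");w=bot.camera("wrist");o=bot.get_obs();print(o["time"],o["ee_pos"],o["tcp_rot"],o["wrist_force"],o["torque"],o["opening"])
e=o["ee_pos"]
for p in(s,w):
    X=cloud(p);R=X[(np.linalg.norm(X[:,:2]-[.598,.299],axis=1)<.05)&(abs(X[:,2]-.1145)<.003)]
    d=np.linalg.norm(R[:,:2]-[.598,.299],axis=1);th=np.arctan2(R[:,1]-.299,R[:,0]-.598)
    q=[(R[(th>a)&(th<=a+.26)][d[(th>a)&(th<=a+.26)].argmin()] if ((th>a)&(th<=a+.26)).sum()>2 else None) for a in np.arange(-np.pi,np.pi,.26)]
    out=[(R[(th>a)&(th<=a+.26)][d[(th>a)&(th<=a+.26)].argmax()] if ((th>a)&(th<=a+.26)).sum()>2 else None) for a in np.arange(-np.pi,np.pi,.26)]
    for Q in(q,out):
        A=np.array([x[:2] for x in Q if x is not None]);
        S=np.linalg.lstsq(np.c_[2*A,np.ones(len(A))],(A**2).sum(1),rcond=None)[0]
        print(len(A),S[:2],np.sqrt(S[2]+S[:2]@S[:2]))
    # fitted by z: socket
X=cloud(s);B=X[(np.linalg.norm(X[:,:2]-e[:2],axis=1)<.035)&(X[:,2]>.119)&(X[:,2]<e[2]-.147+.033)]
S=np.linalg.lstsq(np.c_[2*B[:,:2],np.ones(len(B))],(B[:,:2]**2).sum(1),rcond=None)[0];print("socket",len(B),S[:2],np.sqrt(S[2]+S[:2]@S[:2]))
cv2.imwrite("pics/c3.png",cv2.resize(s["color"][170:300,200:360],(640,520),interpolation=cv2.INTER_CUBIC)[:,:,::-1])
E
```

```text
7.95 [0.5971 0.2989 0.2682] [ 179.9851    0.0932 -161.5984] [-0.486  -0.5183 -2.3918] [-0.0023 -0.0388 -0.0058] 0.011201738737444998
21 [0.5983 0.2963] 0.028939457865032003
21 [0.5977 0.2985] 0.04052648951282029
21 [0.5987 0.2992] 0.029545011055425247
21 [0.5986 0.2987] 0.04025863906146884
socket 228 [0.5975 0.2971] 0.023052168374264194
```

View pics/c3.png

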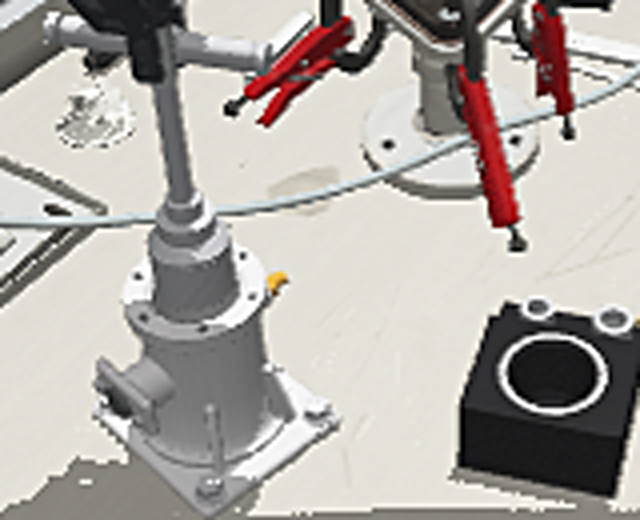

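The socket is at (190,290) in the crop, over the mouth and concentric with the rim to about 1 mm. I'll nudge it slightly and go down.

Emit:
play_rows:
  targets:
    - {"grip": 255,"linear": [0.05,0.05,-0.4],"delta_rot": [0,0,0]}
    - {"grip": 255,"linear": [0.05,0.05,-0.8],"delta_rot": [0,0,0]}
    - {"grip": 255,"linear": [0.05,0.05,-1.2],"delta_rot": [0,0,0]}
    - {"grip": 255,"linear": [0.05,0.05,-1.6],"delta_rot": [0,0,0]}
    - {"grip": 255,"linear": [0.05,0.05,-2],"delta_rot": [0,0,0]}
    - {"grip": 255,"linear": [0.05,0.05,-2],"delta_rot": [0,0,0]}

```text
time: 8.55
ee_pos: [0.5977, 0.2994, 0.2457]
tcp_rot: [-180.0, -0.1, -161.6]
wrist_force: [0.5, -0.0, -2.6]
opening: 0.0113
grasp_force: 107.9
```

```bash
cat > st.py <<'E'
from h import *
np.set_printoptions(precision=4,suppress=True)
o=bot.get_obs();print(o["time"],o["ee_pos"],o["tcp_rot"],"F",o["wrist_force"],"T",o["torque"],o["opening"],"q6",o["q"][5],"e",o["joint_efforts"])
E
python3 st.py
```

```text
8.55 [0.5977 0.2994 0.2457] [-179.9892   -0.0701 -161.5981] F [ 0.4996 -0.0499 -2.6131] T [ 0.003   0.0907 -0.0067] 0.011270116222272633 q6 8.20545733180663 e [  0.0019 -73.3618  47.3179  -0.1702  -0.0009  -0.0001]
```

Emit:
play_rows:
  targets:
    - {"grip": 255,"linear": [0,0,-0.6],"delta_rot": [0,0,0]}
    - {"grip": 255,"linear": [0,0,-1.2],"delta_rot": [0,0,0]}
    - {"grip": 255,"linear": [0,0,-1.8],"delta_rot": [0,0,0]}
    - {"grip": 255,"linear": [0,0,-2.4],"delta_rot": [0,0,0]}
    - {"grip": 255,"linear": [0,0,-3],"delta_rot": [0,0,0]}
    - {"grip": 255,"linear": [0,0,-3.6],"delta_rot": [0,0,0]}
    - {"grip": 255,"linear": [0,0,-4.2],"delta_rot": [0,0,0]}
    - {"grip": 255,"linear": [0,0,-4.8],"delta_rot": [0,0,0]}
    - {"grip": 255,"linear": [0,0,-5.2],"delta_rot": [0,0,0]}
    - {"grip": 255,"linear": [0,0,-5.2],"delta_rot": [0,0,0]}

```text
time: 9.55
ee_pos: [0.5977, 0.2994, 0.1938]
tcp_rot: [-180.0, -0.1, -161.6]
wrist_force: [-0.4, 0.3, -3.1]
opening: 0.0109
grasp_force: 107.9
```

```bash
python3 st.py
```

```text
9.55 [0.5977 0.2994 0.1938] [-179.991    -0.0575 -161.5988] F [-0.3697  0.2741 -3.0991] T [0.0047 0.0282 0.0302] 0.010937552671792472 q6 8.204795856001963 e [  0.0003 -72.398   48.1829  -0.1983  -0.001   -0.0001]
```

Emit:
play_rows:
  targets:
    - {"grip": 255,"linear": [0,0,-0.4],"delta_rot": [0,0,0]}
    - {"grip": 255,"linear": [0,0,-0.8],"delta_rot": [0,0,0]}
    - {"grip": 255,"linear": [0,0,-1.0],"delta_rot": [0,0,0]}
    - {"grip": 255,"linear": [0,0,-1.2],"delta_rot": [0,0,0]}
    - {"grip": 255,"linear": [0,0,-1.2],"delta_rot": [0,0,0]}

```text
time: 10.05
ee_pos: [0.5978, 0.2994, 0.1823]
tcp_rot: [-180.0, -0.0, -161.6]
wrist_force: [-0.1, 1.0, -2.0]
opening: 0.0111
grasp_force: 107.9
```

```bash
python3 st.py
```

```text
10.05 [0.5978 0.2994 0.1823] [-179.9924   -0.024  -161.5979] F [-0.0515  0.9868 -2.0205] T [-0.0694  0.0513  0.0331] 0.011077941919381383 q6 8.20396675270063 e [  0.0947 -72.191   48.4909  -0.1289   0.0509  -0.001 ]
```

Emit:
play_rows:
  targets:
    - {"grip": 255,"linear": [0,0,-0.1],"delta_rot": [0,0,0]}
    - {"grip": 255,"linear": [0,0,-0.2],"delta_rot": [0,0,0]}
    - {"grip": 255,"linear": [0,0,-0.2],"delta_rot": [0,0,0]}

```text
time: 10.35
ee_pos: [0.5979, 0.2995, 0.1805]
tcp_rot: [-180.0, -0.0, -161.6]
wrist_force: [0.4, 0.4, -2.7]
opening: 0.0111
grasp_force: 107.9
```

```bash
python3 st.py
```

```text
10.35 [0.5979 0.2995 0.1805] [-179.994    -0.0074 -161.5986] F [ 0.441   0.3928 -2.7069] T [-0.1334 -0.0765  0.0233] 0.011098513827747472 q6 8.205758343963256 e [  0.2644 -72.0296  48.5409  -0.1415   0.1664  -0.0019]
```

Emit:
play_rows:
  targets:
    - {"grip": 255,"linear": [0,0,-0.1],"delta_rot": [0,0,0]}
    - {"grip": 255,"linear": [0,0,-0.2],"delta_rot": [0,0,0]}
    - {"grip": 255,"linear": [0,0,-0.2],"delta_rot": [0,0,0]}

```text
time: 10.65
ee_pos: [0.5979, 0.2995, 0.1784]
tcp_rot: [-180.0, -0.0, -161.6]
wrist_force: [0.6, -0.5, -2.8]
opening: 0.0108
grasp_force: 108.0
```

```bash
python3 st.py
```

```text
10.65 [0.5979 0.2995 0.1784] [-179.9957   -0.0145 -161.5988] F [ 0.6322 -0.4714 -2.8235] T [-0.2008  0.0012  0.0039] 0.010781203926091831 q6 8.207328681855609 e [  0.2889 -72.0491  48.5958  -0.1518   0.1858  -0.0023]
```

Emit:
play_rows:
  targets:
    - {"grip": 255,"linear": [0,0,-0.15],"delta_rot": [0,0,0]}
    - {"grip": 255,"linear": [0,0,-0.3],"delta_rot": [0,0,0]}
    - {"grip": 255,"linear": [0,0,-0.4],"delta_rot": [0,0,0]}
    - {"grip": 255,"linear": [0,0,-0.4],"delta_rot": [0,0,0]}

```text
time: 11.05
ee_pos: [0.5978, 0.2995, 0.1744]
tcp_rot: [-180.0, -0.0, -161.6]
wrist_force: [0.9, -1.0, -3.0]
opening: 0.0112
grasp_force: 107.9
```

```bash
python3 st.py
```

```text
11.05 [0.5978 0.2995 0.1744] [-179.9988   -0.0175 -161.5961] F [ 0.909  -0.9703 -3.0268] T [-0.2128 -0.0111  0.0236] 0.011192804298347854 q6 8.206082769143073 e [  0.2927 -72.162   48.7285  -0.1566   0.1809  -0.0039]
```

Emit:
play_rows:
  targets:
    - {"grip": 255,"linear": [0,0,-0.2],"delta_rot": [0,0,0]}
    - {"grip": 255,"linear": [0,0,-0.4],"delta_rot": [0,0,0]}
    - {"grip": 255,"linear": [0,0,-0.5],"delta_rot": [0,0,0]}
    - {"grip": 255,"linear": [0,0,-0.5],"delta_rot": [0,0,0]}

```text
time: 11.45
ee_pos: [0.598, 0.2996, 0.17]
tcp_rot: [180.0, 0.0, -161.6]
wrist_force: [0.2, -0.3, 0.2]
opening: 0.0112
grasp_force: 108.4
```

```bash
python3 st.py
```

```text
11.45 [0.598  0.2996 0.17  ] [ 179.9949    0.0395 -161.5967] F [ 0.216  -0.2645  0.1521] T [-0.2487  0.0769  0.0286] 0.01118932999027951 q6 8.20453905079328 e [  0.3611 -69.9588  47.2266  -0.3084   0.2118  -0.0024]
```

The force in z has gone from -3 N to 0 with the mouth at about 22.5 mm, so the socket dropped straight onto the nut and is seated. I'll turn clockwise 0.5 rad first. That is safe, because the nut is at least 0.6 rad short.

Emit:
play_rows:
  targets:
    - {"grip": 255,"linear": [0,0,0],"delta_rot": [0,0,-0.06]}
    - {"grip": 255,"linear": [0,0,0],"delta_rot": [0,0,-0.12]}
    - {"grip": 255,"linear": [0,0,0],"delta_rot": [0,0,-0.18]}
    - {"grip": 255,"linear": [0,0,0],"delta_rot": [0,0,-0.24]}
    - {"grip": 255,"linear": [0,0,0],"delta_rot": [0,0,-0.3]}
    - {"grip": 255,"linear": [0,0,0],"delta_rot": [0,0,-0.35]}
    - {"grip": 255,"linear": [0,0,0],"delta_rot": [0,0,-0.4]}
    - {"grip": 255,"linear": [0,0,0],"delta_rot": [0,0,-0.45]}
    - {"grip": 255,"linear": [0,0,0],"delta_rot": [0,0,-0.5]}

```text
time: 12.35
ee_pos: [0.598, 0.2997, 0.1699]
tcp_rot: [180.0, 0.0, 169.7]
wrist_force: [0.4, -0.3, -0.9]
opening: 0.0113
grasp_force: 110.6
```

```bash
python3 st.py
```

```text
12.35 [0.598  0.2997 0.1699] [179.9747   0.0194 169.6698] F [ 0.3669 -0.3371 -0.8609] T [-0.0719  0.0497  0.3505] 0.011294565854125083 q6 36.94607720492019 e [ -0.1659 -70.0523  47.2271  -0.115    0.0612  -0.4857]
```

Emit:
play_rows:
  targets:
    - {"grip": 255,"linear": [0,0,0],"delta_rot": [0,0,0.01]}
    - {"grip": 255,"linear": [0,0,0],"delta_rot": [0,0,0.01]}

```text
time: 12.55
ee_pos: [0.598, 0.2996, 0.1699]
tcp_rot: [180.0, 0.0, 170.4]
wrist_force: [0.6, 0.1, -0.8]
opening: 0.0113
grasp_force: 109.0
```

```bash
python3 st.py
```

```text
12.55 [0.598  0.2996 0.1699] [179.9783   0.0167 170.4433] F [ 0.5669  0.0802 -0.8384] T [-0.0735  0.0544  0.087 ] 0.011302668488157646 q6 36.16803671762633 e [  0.07   -69.4954  46.7737  -0.0859   0.0195   0.0404]
```

Emit:
play_rows:
  targets:
    - {"grip": 255,"linear": [0,0,0],"delta_rot": [0,0,-0.02]}
    - {"grip": 255,"linear": [0,0,0],"delta_rot": [0,0,-0.04]}

```text
time: 12.75
ee_pos: [0.598, 0.2996, 0.1699]
tcp_rot: [180.0, 0.0, 168.0]
wrist_force: [0.0, -0.8, 0.3]
opening: 0.0109
grasp_force: 110.8
```

```bash
python3 st.py
```

```text
12.75 [0.598  0.2996 0.1699] [179.9827   0.0163 167.9852] F [ 0.018  -0.7511  0.2653] T [0.0276 0.0683 0.3522] 0.01093318061734776 q6 38.62582958733877 e [ -0.2721 -69.0147  46.3785  -0.0573   0.003   -0.0563]
```

Emit:
play_rows:
  targets:
    - {"grip": 255,"linear": [0,0,0],"delta_rot": [0,0,0]}
    - {"grip": 255,"linear": [0,0,0],"delta_rot": [0,0,-0.01]}
    - {"grip": 255,"linear": [0,0,0],"delta_rot": [0,0,-0.02]}
  force: 32

```text
time: 13.05
ee_pos: [0.598, 0.2996, 0.1699]
tcp_rot: [180.0, 0.0, 166.9]
wrist_force: [0.3, -0.0, 1.9]
opening: 0.0112
grasp_force: 111.1
```

```bash
python3 st.py
```

```text
13.05 [0.598  0.2996 0.1699] [179.9812   0.0148 166.86  ] F [ 0.259  -0.0467  1.9164] T [-0.0072 -0.0323  0.3664] 0.01116829620406835 q6 39.74990492234245 e [ -0.3517 -68.3524  45.8078   0.0179  -0.0546   0.1539]
```

Emit:
play_rows:
  targets:
    - {"grip": 255,"linear": [0,0,0],"delta_rot": [0,0,0.01]}
    - {"grip": 255,"linear": [0,0,0],"delta_rot": [0,0,0.01]}

```text
time: 13.25
ee_pos: [0.598, 0.2995, 0.1698]
tcp_rot: [180.0, 0.0, 167.5]
wrist_force: [0.2, 0.3, 2.6]
opening: 0.0112
grasp_force: 109.8
```

```bash
python3 st.py
```

```text
13.25 [0.598  0.2995 0.1698] [179.9897   0.0096 167.4878] F [0.2187 0.2577 2.5905] T [ 0.0599 -0.0254  0.0871] 0.01124654459782125 q6 39.118421968443386 e [ -0.1455 -67.942   45.4817   0.0276  -0.0664   0.0347]
```

The grip force doesn't relax, so it can't act as a torque limiter. The stiffness is about 25 N·m/rad, so I'll step 0.02 rad per reading. That adds at most 0.5 N·m if the stop is hit. The first step is 0.05, which stays inside the guaranteed 0.6 rad.

Emit:
play_rows:
  targets:
    - {"grip": 255,"linear": [0,0,0],"delta_rot": [0,0,-0.025]}
    - {"grip": 255,"linear": [0,0,0],"delta_rot": [0,0,-0.05]}

```text
time: 13.45
ee_pos: [0.598, 0.2996, 0.1698]
tcp_rot: [180.0, 0.0, 164.5]
wrist_force: [0.6, 0.4, 2.6]
opening: 0.0109
grasp_force: 111.2
```

```bash
cat > t.py <<'E'
from workcell import bot
o=bot.get_obs();print(round(o["time"],2),o["tcp_rot"][2].round(2),"F",o["wrist_force"].round(1),"T",o["torque"].round(3),o["grasp_force"].round(1),o["joint_efforts"][5].round(3))
E
python3 t.py
```

```text
Traceback (most recent call last):
  File "t.py", line 2, in <module>
    o=bot.get_obs();print(round(o["time"],2),o["tcp_rot"][2].round(2),"F",o["wrist_force"].round(1),"T",o["torque"].round(3),o["grasp_force"].round(1),o["joint_efforts"][5].round(3))
                                                                                                                             ^^^^^^^^^^^^^^^^^^^^^^
AttributeError: 'float' object has no attribute 'round'
```

```bash
sed -i 's/o\["grasp_force"\].round(1)/round(o["grasp_force"],1)/' t.py; python3 t.py
```

```text
13.45 164.48 F [0.6 0.4 2.6] T [ 0.05  -0.027  0.406] 111.2 -0.127
```

Emit:
play_rows:
  targets:
    - {"grip": 255,"linear": [0,0,0],"delta_rot": [0,0,-0.01]}
    - {"grip": 255,"linear": [0,0,0],"delta_rot": [0,0,-0.02]}

```text
time: 13.65
ee_pos: [0.598, 0.2996, 0.1698]
tcp_rot: [180.0, 0.0, 163.4]
wrist_force: [0.6, -0.0, 3.2]
opening: 0.0116
grasp_force: 111.3
```

```bash
python3 t.py
```

```text
13.65 163.41 F [ 0.6 -0.   3.2] T [ 0.097 -0.008  0.278] 111.3 0.231
```

Emit:
play_rows:
  targets:
    - {"grip": 255,"linear": [0,0,0],"delta_rot": [0,0,-0.01]}
    - {"grip": 255,"linear": [0,0,0],"delta_rot": [0,0,-0.02]}

```text
time: 13.85
ee_pos: [0.598, 0.2996, 0.1698]
tcp_rot: [180.0, 0.0, 162.3]
wrist_force: [0.1, 0.1, 4.0]
opening: 0.0111
grasp_force: 111.4
```

```bash
python3 t.py
```

```text
13.85 162.26 F [0.1 0.1 4. ] T [0.154 0.019 0.329] 111.4 0.192
```

Emit:
play_rows:
  targets:
    - {"grip": 255,"linear": [0,0,0],"delta_rot": [0,0,-0.01]}
    - {"grip": 255,"linear": [0,0,0],"delta_rot": [0,0,-0.02]}

```text
time: 14.05
ee_pos: [0.598, 0.2996, 0.1697]
tcp_rot: [180.0, 0.0, 161.1]
wrist_force: [-0.7, 0.8, 3.4]
opening: 0.0111
grasp_force: 111.6
```

```bash
python3 t.py
```

```text
14.05 161.11 F [-0.7  0.8  3.4] T [ 0.124 -0.081  0.385] 111.6 0.195
```

Emit:
play_rows:
  targets:
    - {"grip": 255,"linear": [0,0,0],"delta_rot": [0,0,-0.01]}
    - {"grip": 255,"linear": [0,0,0],"delta_rot": [0,0,-0.02]}

```text
time: 14.25
ee_pos: [0.598, 0.2996, 0.1697]
tcp_rot: [180.0, 0.0, 160.0]
wrist_force: [1.2, 1.1, 4.8]
opening: 0.0108
grasp_force: 111.7
```

```bash
python3 t.py
```

```text
14.25 159.97 F [1.2 1.1 4.8] T [ 0.092 -0.084  0.359] 111.7 0.198
```

Emit:
play_rows:
  targets:
    - {"grip": 255,"linear": [0,0,0],"delta_rot": [0,0,-0.01]}
    - {"grip": 255,"linear": [0,0,0],"delta_rot": [0,0,-0.02]}

```text
time: 14.45
ee_pos: [0.5979, 0.2996, 0.1697]
tcp_rot: [180.0, 0.0, 158.8]
wrist_force: [-0.1, 1.3, 3.7]
opening: 0.0112
grasp_force: 111.9
```

```bash
python3 t.py
```

```text
14.45 158.82 F [-0.1  1.3  3.7] T [ 0.209 -0.104  0.375] 111.9 0.2
```

Emit:
play_rows:
  targets:
    - {"grip": 255,"linear": [0,0,0],"delta_rot": [0,0,-0.01]}
    - {"grip": 255,"linear": [0,0,0],"delta_rot": [0,0,-0.02]}

```text
time: 14.65
ee_pos: [0.5979, 0.2995, 0.1697]
tcp_rot: [180.0, 0.0, 157.7]
wrist_force: [0.1, 0.2, 4.1]
opening: 0.0111
grasp_force: 112.0
```

```bash
python3 t.py
```

```text
14.65 157.68 F [0.1 0.2 4.1] T [ 0.201 -0.127  0.423] 112.0 0.202
```

Emit:
play_rows:
  targets:
    - {"grip": 255,"linear": [0,0,0],"delta_rot": [0,0,-0.01]}
    - {"grip": 255,"linear": [0,0,0],"delta_rot": [0,0,-0.02]}

```text
time: 14.85
ee_pos: [0.5979, 0.2996, 0.1697]
tcp_rot: [180.0, 0.0, 156.5]
wrist_force: [0.1, 1.1, 4.3]
opening: 0.0114
grasp_force: 112.1
```

```bash
python3 t.py
```

```text
14.85 156.53 F [0.1 1.1 4.3] T [ 0.23  -0.033  0.356] 112.1 0.203
```

Emit:
play_rows:
  targets:
    - {"grip": 255,"linear": [0,0,0],"delta_rot": [0,0,-0.01]}
    - {"grip": 255,"linear": [0,0,0],"delta_rot": [0,0,-0.02]}

```text
time: 15.05
ee_pos: [0.5979, 0.2996, 0.1697]
tcp_rot: [180.0, 0.0, 155.4]
wrist_force: [0.6, 0.8, 5.2]
opening: 0.0112
grasp_force: 112.1
```

```bash
python3 t.py
```

```text
15.05 155.38 F [0.6 0.8 5.2] T [ 0.219 -0.117  0.43 ] 112.1 0.203
```

Emit:
play_rows:
  targets:
    - {"grip": 255,"linear": [0,0,0],"delta_rot": [0,0,-0.01]}
    - {"grip": 255,"linear": [0,0,0],"delta_rot": [0,0,-0.02]}

```text
time: 15.25
ee_pos: [0.5979, 0.2996, 0.1697]
tcp_rot: [180.0, -0.0, 154.2]
wrist_force: [-0.3, 0.6, 4.6]
opening: 0.0111
grasp_force: 112.1
```

```bash
python3 t.py
```

```text
15.25 154.24 F [-0.3  0.6  4.6] T [ 0.297 -0.121  0.324] 112.1 0.203
```

Emit:
play_rows:
  targets:
    - {"grip": 255,"linear": [0,0,0],"delta_rot": [0,0,-0.01]}
    - {"grip": 255,"linear": [0,0,0],"delta_rot": [0,0,-0.02]}

```text
time: 15.45
ee_pos: [0.598, 0.2996, 0.1697]
tcp_rot: [180.0, 0.0, 153.1]
wrist_force: [1.1, 0.7, 5.5]
opening: 0.0112
grasp_force: 112.1
```

```bash
python3 t.py
```

```text
15.45 153.09 F [1.1 0.7 5.5] T [ 0.226 -0.16   0.385] 112.1 0.203
```

Emit:
play_rows:
  targets:
    - {"grip": 255,"linear": [0,0,0],"delta_rot": [0,0,-0.01]}
    - {"grip": 255,"linear": [0,0,0],"delta_rot": [0,0,-0.02]}

```text
time: 15.65
ee_pos: [0.598, 0.2995, 0.1697]
tcp_rot: [180.0, 0.0, 151.9]
wrist_force: [-0.0, -0.4, 5.2]
opening: 0.0108
grasp_force: 112.2
```

```bash
python3 t.py
```

```text
15.65 151.95 F [-0.  -0.4  5.2] T [ 0.253 -0.164  0.411] 112.2 0.203
```

Emit:
play_rows:
  targets:
    - {"grip": 255,"linear": [0,0,0],"delta_rot": [0,0,-0.01]}
    - {"grip": 255,"linear": [0,0,0],"delta_rot": [0,0,-0.02]}

```text
time: 15.85
ee_pos: [0.5979, 0.2995, 0.1697]
tcp_rot: [180.0, 0.0, 150.8]
wrist_force: [-0.1, 0.6, 5.3]
opening: 0.0114
grasp_force: 112.2
```

```bash
python3 t.py
```

```text
15.85 150.8 F [-0.1  0.6  5.3] T [ 0.281 -0.163  0.412] 112.2 0.203
```

Emit:
play_rows:
  targets:
    - {"grip": 255,"linear": [0,0,0],"delta_rot": [0,0,-0.01]}
    - {"grip": 255,"linear": [0,0,0],"delta_rot": [0,0,-0.02]}

```text
time: 16.05
ee_pos: [0.5979, 0.2995, 0.1696]
tcp_rot: [180.0, 0.0, 149.7]
wrist_force: [0.7, 0.4, 5.5]
opening: 0.0112
grasp_force: 112.2
```

```bash
python3 t.py
```

```text
16.05 149.65 F [0.7 0.4 5.5] T [ 0.305 -0.178  0.4  ] 112.2 0.203
```

Emit:
play_rows:
  targets:
    - {"grip": 255,"linear": [0,0,0],"delta_rot": [0,0,-0.01]}
    - {"grip": 255,"linear": [0,0,0],"delta_rot": [0,0,-0.02]}

```text
time: 16.25
ee_pos: [0.5979, 0.2995, 0.1696]
tcp_rot: [180.0, 0.0, 148.5]
wrist_force: [-0.1, 0.7, 4.6]
opening: 0.0115
grasp_force: 112.2
```

```bash
python3 t.py
```

```text
16.25 148.51 F [-0.1  0.7  4.6] T [ 0.384 -0.171  0.356] 112.2 0.203
```

Emit:
play_rows:
  targets:
    - {"grip": 255,"linear": [0,0,0],"delta_rot": [0,0,-0.01]}
    - {"grip": 255,"linear": [0,0,0],"delta_rot": [0,0,-0.02]}

```text
time: 16.45
ee_pos: [0.5979, 0.2995, 0.1696]
tcp_rot: [180.0, 0.0, 147.4]
wrist_force: [1.3, 1.3, 4.6]
opening: 0.0112
grasp_force: 112.3
```

```bash
python3 t.py
```

```text
16.45 147.36 F [1.3 1.3 4.6] T [ 0.335 -0.226  0.41 ] 112.3 0.202
```

Emit:
play_rows:
  targets:
    - {"grip": 255,"linear": [0,0,0],"delta_rot": [0,0,-0.01]}
    - {"grip": 255,"linear": [0,0,0],"delta_rot": [0,0,-0.02]}

```text
time: 16.65
ee_pos: [0.5979, 0.2995, 0.1696]
tcp_rot: [-180.0, -0.0, 146.2]
wrist_force: [1.5, 0.6, 4.7]
opening: 0.0113
grasp_force: 112.2
```

```bash
python3 t.py
```

```text
16.65 146.22 F [1.5 0.6 4.7] T [ 0.392 -0.213  0.371] 112.2 0.202
```

Emit:
play_rows:
  targets:
    - {"grip": 255,"linear": [0,0,0],"delta_rot": [0,0,-0.01]}
    - {"grip": 255,"linear": [0,0,0],"delta_rot": [0,0,-0.02]}

```text
time: 16.85
ee_pos: [0.5979, 0.2995, 0.1696]
tcp_rot: [-180.0, -0.0, 145.1]
wrist_force: [0.6, 0.3, 4.8]
opening: 0.0114
grasp_force: 112.2
```

```bash
python3 t.py
```

```text
16.85 145.07 F [0.6 0.3 4.8] T [ 0.397 -0.215  0.336] 112.2 0.201
```

Emit:
play_rows:
  targets:
    - {"grip": 255,"linear": [0,0,0],"delta_rot": [0,0,-0.01]}
    - {"grip": 255,"linear": [0,0,0],"delta_rot": [0,0,-0.02]}

```text
time: 17.05
ee_pos: [0.5979, 0.2996, 0.1696]
tcp_rot: [-180.0, -0.0, 143.9]
wrist_force: [1.0, 1.1, 4.7]
opening: 0.0116
grasp_force: 112.2
```

```bash
python3 t.py
```

```text
17.05 143.93 F [1.  1.1 4.7] T [ 0.39  -0.264  0.4  ] 112.2 0.2
```

Emit:
play_rows:
  targets:
    - {"grip": 255,"linear": [0,0,0],"delta_rot": [0,0,-0.01]}
    - {"grip": 255,"linear": [0,0,0],"delta_rot": [0,0,-0.02]}

```text
time: 17.25
ee_pos: [0.5979, 0.2995, 0.1696]
tcp_rot: [-180.0, 0.0, 142.8]
wrist_force: [0.9, 0.3, 4.8]
opening: 0.0113
grasp_force: 112.2
```

```bash
python3 t.py
```

```text
17.25 142.78 F [0.9 0.3 4.8] T [ 0.323 -0.282  0.371] 112.2 0.2
```

Emit:
play_rows:
  targets:
    - {"grip": 255,"linear": [0,0,0],"delta_rot": [0,0,-0.01]}
    - {"grip": 255,"linear": [0,0,0],"delta_rot": [0,0,-0.02]}

```text
time: 17.45
ee_pos: [0.5979, 0.2995, 0.1696]
tcp_rot: [-180.0, 0.0, 141.6]
wrist_force: [1.4, 0.7, 4.1]
opening: 0.0111
grasp_force: 112.2
```

```bash
python3 t.py
```

```text
17.45 141.63 F [1.4 0.7 4.1] T [ 0.375 -0.25   0.414] 112.2 0.198
```

Emit:
play_rows:
  targets:
    - {"grip": 255,"linear": [0,0,0],"delta_rot": [0,0,-0.01]}
    - {"grip": 255,"linear": [0,0,0],"delta_rot": [0,0,-0.02]}

```text
time: 17.65
ee_pos: [0.5979, 0.2995, 0.1696]
tcp_rot: [-180.0, -0.0, 140.5]
wrist_force: [-0.1, 1.5, 3.2]
opening: 0.0113
grasp_force: 112.2
```

```bash
python3 t.py
```

```text
17.65 140.49 F [-0.1  1.5  3.2] T [ 0.394 -0.311  0.43 ] 112.2 0.197
```

Emit:
play_rows:
  targets:
    - {"grip": 255,"linear": [0,0,0],"delta_rot": [0,0,-0.01]}
    - {"grip": 255,"linear": [0,0,0],"delta_rot": [0,0,-0.02]}

```text
time: 17.85
ee_pos: [0.5979, 0.2995, 0.1696]
tcp_rot: [-180.0, -0.0, 139.3]
wrist_force: [1.1, 1.5, 3.7]
opening: 0.011
grasp_force: 112.1
```

```bash
python3 t.py
```

```text
17.85 139.34 F [1.1 1.5 3.7] T [ 0.358 -0.328  0.328] 112.1 0.195
```

Emit:
play_rows:
  targets:
    - {"grip": 255,"linear": [0,0,0],"delta_rot": [0,0,-0.01]}
    - {"grip": 255,"linear": [0,0,0],"delta_rot": [0,0,-0.02]}

```text
time: 18.05
ee_pos: [0.5979, 0.2995, 0.1696]
tcp_rot: [-180.0, -0.0, 138.2]
wrist_force: [0.6, 1.6, 3.0]
opening: 0.011
grasp_force: 112.1
```

```bash
python3 t.py
```

```text
18.05 138.19 F [0.6 1.6 3. ] T [ 0.435 -0.326  0.347] 112.1 0.194
```

Emit:
play_rows:
  targets:
    - {"grip": 255,"linear": [0,0,0],"delta_rot": [0,0,-0.01]}
    - {"grip": 255,"linear": [0,0,0],"delta_rot": [0,0,-0.02]}

```text
time: 18.25
ee_pos: [0.5979, 0.2995, 0.1696]
tcp_rot: [-180.0, -0.0, 137.0]
wrist_force: [0.8, 1.1, 3.7]
opening: 0.0113
grasp_force: 112.1
```

```bash
python3 t.py
```

```text
18.25 137.05 F [0.8 1.1 3.7] T [ 0.397 -0.35   0.375] 112.1 0.192
```

Emit:
play_rows:
  targets:
    - {"grip": 255,"linear": [0,0,0],"delta_rot": [0,0,-0.01]}
    - {"grip": 255,"linear": [0,0,0],"delta_rot": [0,0,-0.02]}

```text
time: 18.45
ee_pos: [0.5979, 0.2995, 0.1696]
tcp_rot: [-180.0, 0.0, 135.9]
wrist_force: [0.4, 0.6, 3.0]
opening: 0.011
grasp_force: 112.0
```

```bash
python3 t.py
```

```text
18.45 135.9 F [0.4 0.6 3. ] T [ 0.367 -0.365  0.474] 112.0 0.191
```

Emit:
play_rows:
  targets:
    - {"grip": 255,"linear": [0,0,0],"delta_rot": [0,0,-0.005]}
    - {"grip": 255,"linear": [0,0,0],"delta_rot": [0,0,-0.01]}

```text
time: 18.65
ee_pos: [0.5979, 0.2995, 0.1696]
tcp_rot: [-180.0, -0.0, 135.4]
wrist_force: [1.3, 2.1, 3.8]
opening: 0.0113
grasp_force: 112.0
```

```bash
python3 t.py
```

```text
18.65 135.36 F [1.3 2.1 3.8] T [ 0.439 -0.357  0.359] 112.0 0.284
```

Just noise; the nut is still running.

Emit:
play_rows:
  targets:
    - {"grip": 255,"linear": [0,0,0],"delta_rot": [0,0,-0.01]}
    - {"grip": 255,"linear": [0,0,0],"delta_rot": [0,0,-0.02]}

```text
time: 18.85
ee_pos: [0.5979, 0.2995, 0.1696]
tcp_rot: [-180.0, -0.0, 134.2]
wrist_force: [1.3, 1.1, 2.9]
opening: 0.0111
grasp_force: 111.9
```

```bash
python3 t.py
```

```text
18.85 134.18 F [1.3 1.1 2.9] T [ 0.366 -0.388  0.275] 111.9 0.174
```

Emit:
play_rows:
  targets:
    - {"grip": 255,"linear": [0,0,0],"delta_rot": [0,0,-0.01]}
    - {"grip": 255,"linear": [0,0,0],"delta_rot": [0,0,-0.02]}

```text
time: 19.05
ee_pos: [0.5979, 0.2995, 0.1696]
tcp_rot: [-180.0, -0.0, 133.0]
wrist_force: [1.0, 0.4, 1.7]
opening: 0.0112
grasp_force: 111.9
```

```bash
python3 t.py
```

```text
19.05 133.04 F [1.  0.4 1.7] T [ 0.455 -0.382  0.323] 111.9 0.187
```

Emit:
play_rows:
  targets:
    - {"grip": 255,"linear": [0,0,0],"delta_rot": [0,0,-0.01]}
    - {"grip": 255,"linear": [0,0,0],"delta_rot": [0,0,-0.02]}

```text
time: 19.25
ee_pos: [0.5979, 0.2995, 0.1696]
tcp_rot: [-180.0, -0.0, 131.9]
wrist_force: [0.8, 0.5, 2.1]
opening: 0.0112
grasp_force: 111.9
```

```bash
python3 t.py
```

```text
19.25 131.89 F [0.8 0.5 2.1] T [ 0.432 -0.393  0.371] 111.9 0.185
```

Emit:
play_rows:
  targets:
    - {"grip": 255,"linear": [0,0,0],"delta_rot": [0,0,-0.01]}
    - {"grip": 255,"linear": [0,0,0],"delta_rot": [0,0,-0.02]}

```text
time: 19.45
ee_pos: [0.5979, 0.2995, 0.1696]
tcp_rot: [-180.0, 0.0, 130.7]
wrist_force: [1.6, 0.9, 3.2]
opening: 0.0111
grasp_force: 111.8
```

```bash
python3 t.py
```

```text
19.45 130.75 F [1.6 0.9 3.2] T [ 0.434 -0.415  0.383] 111.8 0.183
```

Emit:
play_rows:
  targets:
    - {"grip": 255,"linear": [0,0,0],"delta_rot": [0,0,-0.01]}
    - {"grip": 255,"linear": [0,0,0],"delta_rot": [0,0,-0.02]}

```text
time: 19.65
ee_pos: [0.5979, 0.2995, 0.1696]
tcp_rot: [-180.0, -0.0, 129.6]
wrist_force: [1.5, 1.0, 2.0]
opening: 0.011
grasp_force: 111.8
```

```bash
python3 t.py
```

```text
19.65 129.6 F [1.5 1.  2. ] T [ 0.422 -0.448  0.354] 111.8 0.182
```

Emit:
play_rows:
  targets:
    - {"grip": 255,"linear": [0,0,0],"delta_rot": [0,0,-0.01]}
    - {"grip": 255,"linear": [0,0,0],"delta_rot": [0,0,-0.02]}

```text
time: 19.85
ee_pos: [0.5979, 0.2995, 0.1696]
tcp_rot: [-180.0, 0.0, 128.5]
wrist_force: [1.1, 1.6, 2.3]
opening: 0.0112
grasp_force: 111.7
```

```bash
python3 t.py
```

```text
19.85 128.45 F [1.1 1.6 2.3] T [ 0.444 -0.449  0.347] 111.7 0.18
```

Emit:
play_rows:
  targets:
    - {"grip": 255,"linear": [0,0,0],"delta_rot": [0,0,-0.01]}
    - {"grip": 255,"linear": [0,0,0],"delta_rot": [0,0,-0.02]}

```text
time: 20.05
ee_pos: [0.5979, 0.2995, 0.1696]
tcp_rot: [-180.0, 0.0, 127.3]
wrist_force: [1.3, 1.0, 1.8]
opening: 0.011
grasp_force: 111.7
```

```bash
python3 t.py
```

```text
20.05 127.31 F [1.3 1.  1.8] T [ 0.417 -0.468  0.3  ] 111.7 0.179
```

Emit:
play_rows:
  targets:
    - {"grip": 255,"linear": [0,0,0],"delta_rot": [0,0,-0.01]}
    - {"grip": 255,"linear": [0,0,0],"delta_rot": [0,0,-0.02]}

```text
time: 20.25
ee_pos: [0.5979, 0.2995, 0.1695]
tcp_rot: [-180.0, -0.0, 126.2]
wrist_force: [1.2, 0.8, 2.1]
opening: 0.0108
grasp_force: 112.1
```

```bash
python3 t.py
```

```text
20.25 126.17 F [1.2 0.8 2.1] T [ 0.4   -0.471  0.51 ] 112.1 0.267
```

Torque and pad force rose together, so this is probably the stop. I'll confirm with a small step.

Emit:
play_rows:
  targets:
    - {"grip": 255,"linear": [0,0,0],"delta_rot": [0,0,-0.004]}
    - {"grip": 255,"linear": [0,0,0],"delta_rot": [0,0,-0.008]}
    - {"grip": 255,"linear": [0,0,0],"delta_rot": [0,0,-0.008]}

```text
time: 20.55
ee_pos: [0.5979, 0.2995, 0.1696]
tcp_rot: [-180.0, -0.0, 125.7]
wrist_force: [1.7, 1.4, 0.7]
opening: 0.0109
grasp_force: 112.9
```

```bash
python3 t.py
```

```text
20.55 125.75 F [1.7 1.4 0.7] T [ 0.391 -0.409  0.496] 112.9 0.536
```

Emit:
play_rows:
  targets:
    - {"grip": 255,"linear": [0,0,0],"delta_rot": [0,0,-0.006]}
    - {"grip": 255,"linear": [0,0,0],"delta_rot": [0,0,-0.006]}

```text
time: 20.75
ee_pos: [0.5979, 0.2995, 0.1696]
tcp_rot: [-180.0, 0.0, 125.4]
wrist_force: [1.0, 0.7, 1.8]
opening: 0.0111
grasp_force: 113.7
```

```bash
python3 t.py; python3 t.py
```

```text
20.75 125.4 F [1.  0.7 1.8] T [ 0.377 -0.332  0.556] 113.7 0.599
20.75 125.4 F [1.  0.7 1.8] T [ 0.377 -0.332  0.556] 113.7 0.599
```

Emit:
play_rows:
  targets:
    - {"grip": 255,"linear": [0,0,0],"delta_rot": [0,0,-0.007]}
    - {"grip": 255,"linear": [0,0,0],"delta_rot": [0,0,-0.007]}

```text
time: 20.95
ee_pos: [0.5979, 0.2995, 0.1696]
tcp_rot: [-180.0, -0.0, 125.0]
wrist_force: [0.7, 0.7, 0.5]
opening: 0.0111
grasp_force: 114.5
```

```bash
python3 t.py
```

```text
20.95 124.99 F [0.7 0.7 0.5] T [ 0.389 -0.362  0.569] 114.5 0.659
```

Emit:
play_rows:
  targets:
    - {"grip": 255,"linear": [0,0,0],"delta_rot": [0,0,0.03]}
    - {"grip": 255,"linear": [0,0,0],"delta_rot": [0,0,0.08]}
    - {"grip": 255,"linear": [0,0,0],"delta_rot": [0,0,0.1]}
    - {"grip": 255,"linear": [0,0,0.2],"delta_rot": [0,0,0.1]}
    - {"grip": 255,"linear": [0,0,0.5],"delta_rot": [0,0,0.1]}

```text
time: 21.45
ee_pos: [0.5977, 0.2994, 0.1737]
tcp_rot: [-179.9, -0.0, 130.7]
wrist_force: [1.6, 1.7, -4.9]
opening: 0.011
grasp_force: 107.8
```

```bash
python3 t.py
```

```text
21.45 130.69 F [ 1.6  1.7 -4.9] T [ 0.449 -0.402  0.013] 107.8 -0.033
```

The nut came up to 0.57 N·m against the stop, well under 1.0, and the torque is now released. I'll lift out and head back, measuring the stand hole on the way.

Emit:
play_rows:
  targets:
    - {"grip": 255,"linear": [0,0,1],"delta_rot": [0,0,0]}
    - {"grip": 255,"linear": [0,0,2.5],"delta_rot": [0,0,0]}
    - {"grip": 255,"linear": [0,0,4.5],"delta_rot": [0,0,0]}
    - {"grip": 255,"linear": [0,0,7],"delta_rot": [0,0,0]}
    - {"grip": 255,"linear": [0,0,9.5],"delta_rot": [0,0,0]}
    - {"grip": 255,"linear": [0,0,12],"delta_rot": [0,0,0]}
    - {"grip": 255,"linear": [0,0,12.6],"delta_rot": [0,0,0.1]}
    - {"grip": 255,"linear": [-3,-1.6,12.6],"delta_rot": [0,0,0.25]}
    - {"grip": 255,"linear": [-6,-3.2,12.6],"delta_rot": [0,0,0.4]}
    - {"grip": 255,"linear": [-6,-3.2,12.6],"delta_rot": [0,0,0.4]}

```text
time: 22.45
ee_pos: [0.5345, 0.2656, 0.3016]
tcp_rot: [-179.9, -0.1, 153.9]
wrist_force: [-0.2, -0.9, -2.3]
opening: 0.0115
grasp_force: 108.1
```

```bash
python3 - <<'E'
from look import *
s=bot.camera("side");w=bot.camera("wrist");o=bot.get_obs();print(o["time"],o["ee_pos"],o["tcp_rot"],o["wrist_force"],o["torque"],o["opening"])
e=o["ee_pos"]; c0=np.array([.4165,.2022])
for p in(s,w):
    X=cloud(p)
    for c in range(3):
        r=np.linalg.norm(X[:,:2]-c0,axis=1)
        R=X[(r<.034)&(r>.018)&(abs(X[:,2]-.055)<.004)]
        th=np.arctan2(*(R[:,:2]-c0).T[::-1]);d=np.linalg.norm(R[:,:2]-c0,axis=1)
        A=[]
        for a in np.arange(-np.pi,np.pi,.3):
            k=(th>a)&(th<=a+.3)
            if k.sum()>2:A.append(R[k][d[k].argmin()][:2])
        A=np.array(A)
        if len(A)<6: print("few",len(A));break
        S=np.linalg.lstsq(np.c_[2*A,np.ones(len(A))],(A**2).sum(1),rcond=None)[0]
        c0=S[:2]
    print("hole inner",len(A),S[:2],np.sqrt(S[2]+S[:2]@S[:2]))
    K_=bot.pinpoint(p,"stand_hole")[:1];print([(x["pixel"],x["conf"],at_z(p,x["pixel"],.012)) for x in K_])
    # white ring: bright px in stand area
    g=p["color"].astype(int);br=(g.min(2)>170)
    u,v=proj(p,[.4165,.2022,.055]);vv,uu=np.mgrid[0:400,0:640]
    m=br&(np.hypot(uu-u,vv-v)<35)
    pts=np.array([at_z(p,(a,b),.055)[:2] for b,a in zip(*np.nonzero(m))])
    r=np.linalg.norm(pts-[.4165,.2022],axis=1);pts=pts[(r<.033)&(r>.02)]
    S=np.linalg.lstsq(np.c_[2*pts,np.ones(len(pts))],(pts**2).sum(1),rcond=None)[0];print("ring",len(pts),S[:2],np.sqrt(S[2]+S[:2]@S[:2]))
X=cloud(s);B=X[(np.linalg.norm(X[:,:2]-e[:2],axis=1)<.035)&(X[:,2]>e[2]-.143)&(X[:,2]<e[2]-.147+.033)]
S=np.linalg.lstsq(np.c_[2*B[:,:2],np.ones(len(B))],(B[:,:2]**2).sum(1),rcond=None)[0];print("socket-tcp",len(B),S[:2]-e[:2],np.sqrt(S[2]+S[:2]@S[:2]))
a=cv2.resize(s["color"][160:310,200:400],(800,600),interpolation=cv2.INTER_CUBIC)
cv2.imwrite("pics/c4.png",a[:,:,::-1])
E
```

```text
22.55 [0.5373 0.2671 0.3019] [179.9602   0.0453 153.5585] [ 0.742   0.4464 -4.006 ] [ 0.0442 -0.0232 -0.0479] 0.011293755469818133
hole inner 21 [0.415  0.2031] 0.025663973878698752
[([341.3, 275.4], 0.67, array([0.408 , 0.1966, 0.012 ]))]
ring 90 [0.4176 0.2   ] 0.02965620473929392
hole inner 21 [0.4175 0.2027] 0.0245694933056936
[([226.5, 88.9], 0.88, array([0.4158, 0.2052, 0.012 ]))]
ring 650 [0.417  0.2021] 0.029944392192367695
socket-tcp 207 [-0.0033 -0.0034] 0.02248676205631524
```

View pics/c4.png

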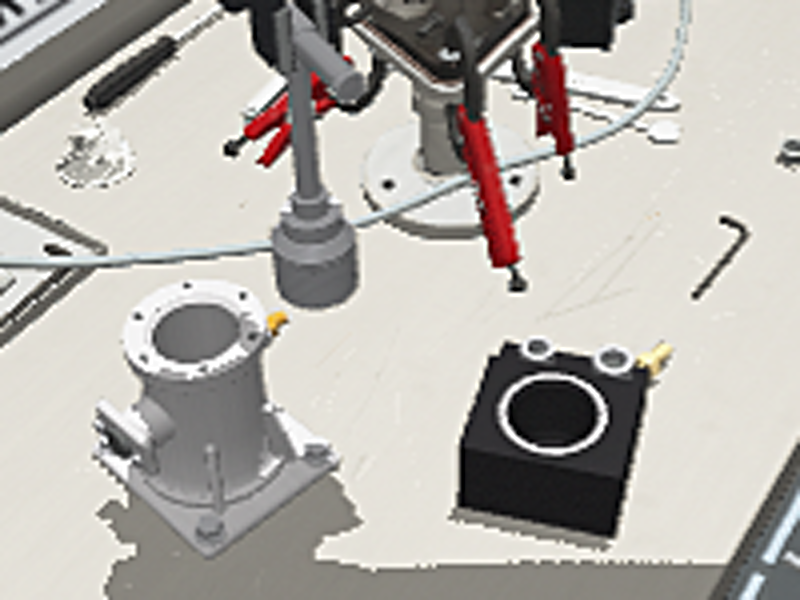

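The side crop shows the wrench hanging straight at (315,270), the stand hole at (553,415) and all the loose parts in place. I'll move over the hole.

Emit:
play_rows:
  targets:
    - {"grip": 255,"linear": [-2.4,-1.3,0],"delta_rot": [0,0,0.13]}
    - {"grip": 255,"linear": [-5,-2.7,0],"delta_rot": [0,0,0.26]}
    - {"grip": 255,"linear": [-8,-4.3,0],"delta_rot": [0,0,0.4]}
    - {"grip": 255,"linear": [-10.5,-5.7,0],"delta_rot": [0,0,0.53]}
    - {"grip": 255,"linear": [-12,-6.5,0],"delta_rot": [0,0,0.66]}
    - {"grip": 255,"linear": [-12,-6.5,-2],"delta_rot": [0,0,0.78]}
    - {"grip": 255,"linear": [-12,-6.5,-4.5],"delta_rot": [0,0,0.78]}
    - {"grip": 255,"linear": [-12,-6.5,-7],"delta_rot": [0,0,0.78]}
    - {"grip": 255,"linear": [-12,-6.5,-8.4],"delta_rot": [0,0,0.78]}
    - {"grip": 255,"linear": [-12,-6.5,-8.4],"delta_rot": [0,0,0.78]}

```text
time: 23.65
ee_pos: [0.4178, 0.2025, 0.215]
tcp_rot: [-180.0, -0.2, -161.7]
wrist_force: [0.3, 0.0, -2.4]
opening: 0.0108
grasp_force: 108.0
```

```bash
python3 st.py
```

```text
23.65 [0.4178 0.2025 0.215 ] [-179.9725   -0.1767 -161.7075] F [ 0.3058  0.03   -2.3642] T [ 0.0119 -0.0005 -0.0693] 0.010811713070244127 q6 7.564001508136809 e [ -0.0008 -40.8799  47.1871  -0.6391  -0.0006   0.0011]
```

Emit:
play_rows:
  targets:
    - {"grip": 255,"linear": [-0.06,-0.02,0],"delta_rot": [0,0,0]}
    - {"grip": 255,"linear": [-0.06,-0.02,-0.5],"delta_rot": [0,0,0]}
    - {"grip": 255,"linear": [-0.06,-0.02,-1],"delta_rot": [0,0,0]}
    - {"grip": 255,"linear": [-0.06,-0.02,-1.5],"delta_rot": [0,0,0]}
    - {"grip": 255,"linear": [-0.06,-0.02,-2],"delta_rot": [0,0,0]}
    - {"grip": 255,"linear": [-0.06,-0.02,-2.4],"delta_rot": [0,0,0]}
    - {"grip": 255,"linear": [-0.06,-0.02,-2.4],"delta_rot": [0,0,0]}

```text
time: 24.35
ee_pos: [0.4171, 0.2022, 0.1919]
tcp_rot: [-180.0, -0.1, -161.7]
wrist_force: [-0.8, 0.2, -3.4]
opening: 0.0112
grasp_force: 108.0
```

```bash
python3 st.py
```

```text
24.35 [0.4171 0.2022 0.1919] [-179.9927   -0.0525 -161.6531] F [-0.8109  0.2141 -3.3667] T [ 0.0334  0.001  -0.012 ] 0.011157840379914807 q6 7.519796446567195 e [  0.0005 -40.2892  48.4602  -0.1932  -0.0007   0.0004]
```

Emit:
play_rows:
  targets:
    - {"grip": 255,"linear": [0,0,-0.6],"delta_rot": [0,0,0]}
    - {"grip": 255,"linear": [0,0,-1.2],"delta_rot": [0,0,0]}
    - {"grip": 255,"linear": [0,0,-1.8],"delta_rot": [0,0,0]}
    - {"grip": 255,"linear": [0,0,-2.4],"delta_rot": [0,0,0]}
    - {"grip": 255,"linear": [0,0,-2.9],"delta_rot": [0,0,0]}
    - {"grip": 255,"linear": [0,0,-3.2],"delta_rot": [0,0,0]}
    - {"grip": 255,"linear": [0,0,-3.25],"delta_rot": [0,0,0]}
    - {"grip": 255,"linear": [0,0,-3.25],"delta_rot": [0,0,0]}

```text
time: 25.15
ee_pos: [0.4173, 0.2023, 0.1602]
tcp_rot: [180.0, 0.0, -161.7]
wrist_force: [0.1, -0.5, -3.0]
opening: 0.0111
grasp_force: 108.3
```

```bash
python3 st.py
```

```text
25.15 [0.4173 0.2023 0.1602] [ 179.9995    0.0039 -161.6536] F [ 0.0822 -0.4872 -3.0201] T [ 0.0112 -0.0259  0.0372] 0.011069361238540515 q6 7.518252339837188 e [ -0.0007 -39.9101  48.4722  -0.0545  -0.0018  -0.    ]
```

Emit:
play_rows:
  targets:
    - {"grip": 255,"linear": [0,0,-0.07],"delta_rot": [0,0,0]}
    - {"grip": 255,"linear": [0,0,-0.07],"delta_rot": [0,0,0]}
    - {"grip": 0,"linear": [0,0,-0.07],"delta_rot": [0,0,0]}
    - {"grip": 0,"linear": [0,0,-0.07],"delta_rot": [0,0,0]}
    - {"grip": 0,"linear": [0,0,-0.07],"delta_rot": [0,0,0]}
    - {"grip": 0,"linear": [0,0,-0.07],"delta_rot": [0,0,0]}
    - {"grip": 0,"linear": [0,0,-0.07],"delta_rot": [0,0,0]}
    - {"grip": 0,"linear": [0,0,-0.07],"delta_rot": [0,0,0]}
    - {"grip": 0,"linear": [0,0,-0.07],"delta_rot": [0,0,0]}

```text
time: 26.05
ee_pos: [0.4173, 0.2023, 0.1594]
tcp_rot: [-180.0, -0.0, -161.7]
wrist_force: [0.2, 0.2, -0.2]
opening: 0.0854
grasp_force: 0.0
```

```bash
python3 st.py
```

```text
26.05 [0.4173 0.2023 0.1594] [-179.9993   -0.0003 -161.6543] F [ 0.183   0.191  -0.2493] T [ 0.006   0.0393 -0.0043] 0.08544206141392034 q6 7.5183521218263785 e [  0.0002 -38.5965  47.0797   0.0007  -0.0002   0.    ]
```

Emit:
play_rows:
  targets:
    - {"grip": 0,"linear": [0,0,1],"delta_rot": [0,0,0]}
    - {"grip": 0,"linear": [0,0,3],"delta_rot": [0,0,0]}
    - {"grip": 0,"linear": [0,0,6],"delta_rot": [0,0,0]}
    - {"grip": 0,"linear": [0,0,10],"delta_rot": [0,0,0]}
    - {"grip": 0,"linear": [0,0,14],"delta_rot": [0,0,0]}
    - {"grip": 0,"linear": [0,0,15],"delta_rot": [0,0,0]}
    - {"grip": 0,"linear": [0,0,15],"delta_rot": [0,0,0]}

```text
time: 26.75
ee_pos: [0.4179, 0.2026, 0.3113]
tcp_rot: [180.0, 0.2, -161.7]
wrist_force: [-0.2, 0.2, -0.7]
opening: 0.0854
grasp_force: 0.0
```

```bash
python3 - <<'E'
from look import *
s=bot.camera("side");w=bot.camera("wrist");o=bot.get_obs();print(o["time"],o["ee_pos"],o["opening"],o["wrist_force"])
X=cloud(w);B=X[(np.linalg.norm(X[:,:2]-[.417,.202],axis=1)<.07)&(X[:,2]>.17)&(X[:,2]<.2)]
print(len(B),(B.max(0)+B.min(0))/2,np.percentile(B[:,2],[50,95]))
cv2.imwrite("pics/c5.png",np.hstack([cv2.resize(s["color"][160:310,200:400],(400,300)),cv2.resize(w["color"],(400,300))])[:,:,::-1])
E
```

```text
26.85 [0.4173 0.2023 0.3085] 0.08530685783060082 [-0.2098 -0.6615  0.0054]
2266 [0.4184 0.2019 0.1799] [0.1839 0.1864]
```

View pics/c5.png

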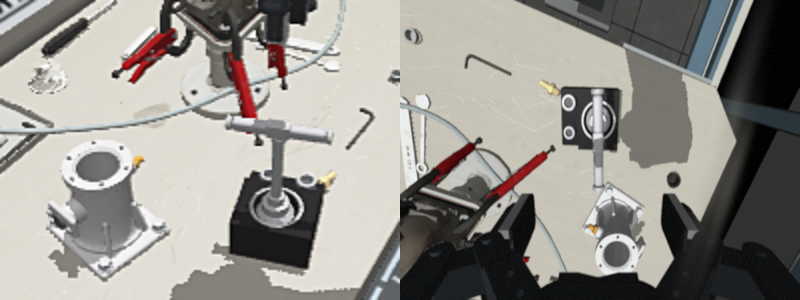

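The wrench is standing in its stand (bar top at 0.184), the loose parts are where they were, and the gripper is clear.

```bash
python3 -c "
from workcell import bot
print(bot.job_done())"
```

```text
the job is handed in; nothing more can be done
None
```

I turned the nut clockwise until it came up snug against its stop, with torque peaking at about 0.57 N·m (insert limit 1.0). The extension is back upright in its stand, the loose parts were not touched, and I handed the job in at about 27 s; no verdict was returned.

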